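# Stack a badge paperweight in its pressing nest and hold it pressed

## Robot

A 7-joint arm with a two-finger parallel gripper is mounted at the origin on a cart in front of the work surface, level with it; the furniture and walls round the work are solid. World frame = base frame: x ahead of the robot, y to its left, z up, the work surface at z = 0. Lengths are in m, angles in degrees, forces in N, time in s.
With the tool pointing down it reaches from about 0.4 to 0.875 m from the base axis. Payload 19.3 kg.
Tool frame: the origin (TCP) lies midway between the tips of the shut fingers; the grasp point (between the pads) lies 19 mm behind it; z points along the fingers, y is the line along which they close (so a half turn about z gives the same grasp; the last joint's range is limited). The gripper opens to 85 mm and grips with 20 to 120 N. Pads are 22 mm wide; open, the fingers measure 114 mm over their backs; the gripper's body (76 mm by 85 mm) begins 54 mm behind the grasp point. The pads swing forward as they close: fully open they stand 13 mm farther back than shut.
Start: joints at [-72.261, 29.874, -2.08, 91.645, 1.215, 58.505, -6.463], TCP at [0.232, 0.58, 0.231] pointing down, gripper open.
Joint ranges: [-166.77, 166.77], [-17.47, 122.26], [-85.68, 81.53], [9.62, 139.38], [-72.42, 252.41], [9.2, 110.78], [-144.41, 144.41]. Speed limits (degrees/s): [108.29, 108.29, 136.94, 136.94, 172.46, 172.46, 172.46].

## Interface

Orientations are given as a 3x3 rotation matrix whose columns are the frame's x, y, z axes.
In Python, from bench import r gives the robot as it stands. The module is installed in compiled form; this text tells all that it offers. Calls block until the motion is done:
- r.reach(position, orientation): joint-space move of the TCP to a pose.
- r.servo_line(position, frame=None, max_speed=0.15): straight line of the TCP; frame=None keeps the orientation; max_speed is the mean speed in m/s.
- r.set_joints(angles): joint-space move.
- r.gripper_to(opening, grasp_force=None): finger opening in m; grasp_force is the grip in N (None keeps the last); returns when the fingers have stopped.
- r.hold(seconds).
- r.inverse_kinematics(position, orientation): joint angles nearest the present ones, or None.
- r.camera(name): name is "scene" or "top" or "wrist"; returns a dict with "img" (400x640x3 uint8, red, green, blue), "K" (3x3 intrinsics, pixels), "dist_coeffs" ([k1, k2, p1, p2, k3] as OpenCV has them; the pictures are not rectified), "extrinsics" (4x4, takes a point from camera to world coordinates). Camera axes: x right, y down, z forward; pixel columns grow to the right and rows downward; lengths in m; the calibration is good to about 2 mm. A picture is of the moment at which its call begins. There is no depth.
A pose or a line that the arm cannot do raises r.PlanningError and nothing moves.
- r.hand_in(): hands the job in, once; it reports no verdict.
Readings, each from a call of its own:
- r.read_time(): time.
- r.read_joint_pos(): joint angles.
- r.read_qd(): joint speeds.
- r.read_effort(): joint torques, N m.
- r.read_ee_pos(): TCP position.
- r.read_tool_rot(): TCP orientation.
- r.read_force(): force on the tool from outside, world axes, zero at the start.
- r.read_moment(): the same for the moment, N m.
- r.read_gripper_width(): finger opening in m.
Only numpy, scipy, OpenCV 4.12 (cv2) and the standard library are available. Lean on these libraries where they do the work, as an engineer would, in place of code of your own. Each camera call takes 0.05 s, during which the arm holds its last target. There are 200 camera calls.

## Task

A wooden puck already sits in the four-pin pressing nest: lay the metal spacer ring squarely on it between the pins, then the wooden cap disc on the ring, leaving everything else on the table where it is. Then press straight down on the cap with a steady force of about 8 newtons, so that the pointer of the nest's sprung floor stands between its two marks, and never drive the floor down onto its stop. Finish while still pressing and keep holding like that, so that I can put in the side screw.

Things in the scene. Friction and masses are not known exactly. Their poses are not given: they have to be found in the camera images.
- nest: Fixed pressing nest: steel flange 100x100x6 mm, aluminium block 74x74 up to z 30 mm; on it four upright pins, 8 mm thick, at x, y = +-20.2 mm, straight to z 68, tapering to tips at z 73: a round pocket 49 mm across with gaps 32 mm wide for fingers on the +x, -x, +y, -y sides. Origin: centre of underside, on the bare table; -x is the front with a white scale, two dark marks and the pointer.
- floor_top (a point): Centre of the top face of the nest's sprung floor, a steel disc 44 mm across inside the pocket; 32 mm above the table when not pressed; same axes as the nest.
- nest_floor (a joint): How far the sprung floor is pushed down, m: 0 at rest, 0.014 on its stop. The spring gives from 5 N on (weight of floor and stacked parts, about 2.5 N, included), then 1 N per mm more. The pointer moves with it; its marks are at 0.003 and 0.009 (a push of about 5.5 and 11.5 N on the cap; midway 0.006, about 8.5 N).
- puck: Wooden puck, 46 mm diameter, 22 mm high, small brass insert in its side; starts in the nest, standing on the sprung floor. Origin: centre of the underside, z up.
- spacer: Flat metal spacer ring, 46 mm outside, 22 mm hole, 10 mm high, plain aluminium; lies flat on the dark desk mat (2.5 mm thick) left of the nest, nearer to or farther from it than the cap. Origin: centre of the underside, z up. About 0.04 kg.
- cap: Solid wooden cap disc, 46 mm diameter, 14 mm high, its top edge bevelled 3 mm (straight side 11 mm high, flat top 40 mm across); lies flat, bevel up, on the same mat. Origin: centre of the underside, z up. About 0.06 kg.
- tape_a: paper tape roll, 48 mm across and 15 mm high, lying flat on the desk mat between spacer and cap; bystander; origin: centre of the underside
- tape_b: paper tape roll, 46 mm across and 15 mm high, lying flat further back; bystander; origin: centre of the underside
- eraser: eraser in a paper sleeve, 43 x 19 x 12 mm; bystander; origin: centre of the underside
- marker: marker pen, 135 x 15 x 16 mm, lying roughly along y; bystander; origin: centre of the underside
- badge: finished round can badge, 38 mm across, 6 mm high; bystander; origin: centre of the underside
- stamp_pad: closed stamp pad, 77 x 54 x 16 mm; bystander; origin: centre of the underside
There are look-alikes about, which are no part of the job. Leave any blue or green look-alike of the cap alone.

How it is judged (in metres and radians):
On the way, in this order (a step that is already met when the one before it is completed fails the run):
1. the spacer ring lies squarely on the puck between the pins (horizontal distance between each of puck, spacer and floor_top below 0.004 m and z of puck in the frame of floor_top between -0.003 and 0.003 m and angle between each of puck, spacer's own z axis and vertical below 0.08 rad and z of spacer in the frame of puck between 0.019 and 0.025 m), for 0.2 s.
2. the cap lies squarely on the spacer ring between the pins (all of step 1 and horizontal distance between cap and floor_top below 0.004 m and z of cap in the frame of spacer between 0.007 and 0.013 m and angle between cap's own z axis and vertical below 0.08 rad), for 0.2 s.
At the end, for the whole second after the job is handed in: Puck, spacer, cap stacked flat in this order on the nest floor (each within 4 mm of centre, 3 mm in height, 0.08 rad of level); fingers still press the cap (over 3 N), cap presses spacer with 4 to 14.5 N, and the floor is steady, 3 to 9 mm down (pointer between the marks) (all of step 2 and value of joint nest_floor between 0.003 and 0.009 m and contact force between cap and spacer between 4 and 14.5 N and contact force between the fingers and cap above 3 N and linear speed of cap below 0.01 m/s); the arm keeps its last pose, push and grip.
It fails at once if the sprung floor is driven down onto its stop (13 mm or more) (value of joint nest_floor above 0.013 m).
It fails at once if a bystander is shifted by more than 20 mm (distance of any of tape_a, tape_b, eraser, marker, badge, stamp_pad from where it was at the start of the episode above 0.02 m).
It also fails if it takes over 64 s, if anything falls off the work surface, if the arm or the gripper's body presses on something with over 40 N, if the wrist force passes 120 N, or if a joint passes its speed limit or range.

## Working session

There is one attempt and no reset: what is moved stays moved. The work goes in short steps, each a Python script; the robot and the scene stay as the last script left them, time stands still between calls to the robot, and variables do not carry over. Pictures are saved under pics/ and viewed, on a budget of 10 in all, crops included, one or two more only if the job needs it, and the job is handed in when it is done.

```bash
mkdir -p pics
cat > h.py <<'E'
import numpy as np, cv2
from bench import r
def snap(name,fn):
    c=r.camera(name); cv2.imwrite('pics/'+fn+'.png',c['img'][:,:,::-1]); np.savez('pics/'+fn+'.npz',K=c['K'],d=np.array(c['dist_coeffs'],float),T=c['extrinsics']); return c
def px2w(fn,px,z):
    c=np.load('pics/'+fn+'.npz'); u=cv2.undistortPoints(np.array(px,float).reshape(-1,1,2),c['K'],c['d']).reshape(-1,2)
    T=c['T']; d=np.c_[u,np.ones(len(u))]@T[:3,:3].T; o=T[:3,3]
    return o+d*((z-o[2])/d[:,2])[:,None]
def w2px(fn,p):
    c=np.load('pics/'+fn+'.npz'); Ti=np.linalg.inv(c['T'])
    return cv2.projectPoints(np.array(p,float).reshape(-1,1,3),cv2.Rodrigues(Ti[:3,:3])[0],Ti[:3,3],c['K'],c['d'])[0].reshape(-1,2)
def R(deg):  # tool down, tool y axis at angle deg from world y
    a=np.radians(deg); y=np.array([-np.sin(a),np.cos(a),0]); z=np.array([0,0,-1.]); return np.c_[np.cross(y,z),y,z]
E
python3 - <<'E'
from h import *
for n in('scene','top'): print(snap(n,n)['extrinsics'].round(3).tolist())
a=cv2.imread('pics/scene.png');b=cv2.imread('pics/top.png')
print(r.read_tool_rot().round(3) if hasattr(r.read_tool_rot(),'round') else r.read_tool_rot(), r.read_time(), r.read_force())
E
```

```text
[[-0.892, -0.317, 0.321, 0.17], [-0.451, 0.652, -0.609, 0.829], [-0.017, -0.689, -0.725, 1.034], [0.0, 0.0, 0.0, 1.0]]
[[0.015, -0.984, 0.175, 0.31], [-1.0, -0.019, -0.019, 0.042], [0.022, -0.175, -0.984, 1.623], [0.0, 0.0, 0.0, 1.0]]
[[-0.929  0.371 -0.   ]
 [ 0.371  0.929 -0.001]
 [-0.    -0.001 -1.   ]] 0.1 [ 0.30262621 -0.89015953  0.19874318]
```

View pics/top.png

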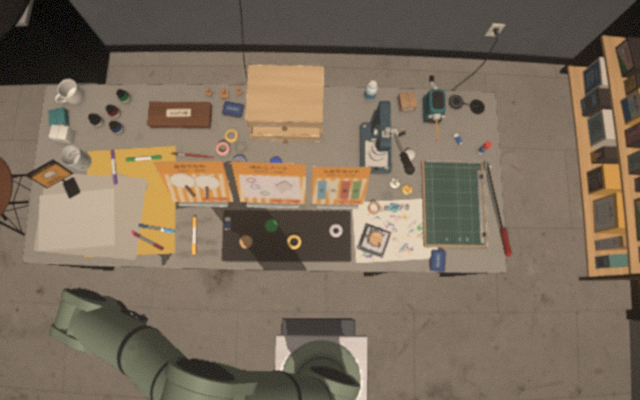

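View pics/scene.png

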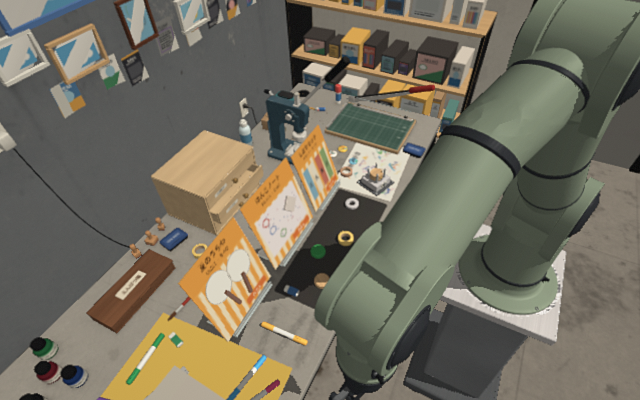

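The top view shows the mat with the brown disc at (246,242), a green disc at (271,226), a yellow ring at (294,242) and a silver ring at (336,230). The nest is at (375,238), and upright boards stand behind the mat. The brown disc fits the cap: wooden, not blue or green. The silver ring fits the spacer: aluminium, not a paper roll. I'll confirm both in one crop.

Run:
```python
from h import *
b=cv2.imread('pics/top.png')[185:275,215:405]
cv2.imwrite('pics/crop1.png',cv2.resize(b,None,fx=4,fy=4,interpolation=cv2.INTER_CUBIC))
for n,p,z in(('cap',(246,242),.016),('spacer',(336,230),.0125),('green',(271,226),.016),('tape',(294,242),.017),('nest',(375,238),.06)): print(n,px2w('top',[p],z).round(3))
print(px2w('top',[(222,210),(351,210),(351,262),(240,205),(370,205)],0.0).round(3))
```

```text
cap [[0.467 0.272 0.016]]
spacer [[ 0.516 -0.046  0.012]]
green [[0.526 0.185 0.016]]
tape [[0.47  0.102 0.017]]
nest [[ 0.485 -0.178  0.06 ]]
[[ 0.583  0.366  0.   ]
 [ 0.592 -0.1    0.   ]
 [ 0.405 -0.101  0.   ]
 [ 0.602  0.301  0.   ]
 [ 0.611 -0.169  0.   ]]
```

View pics/crop1.png

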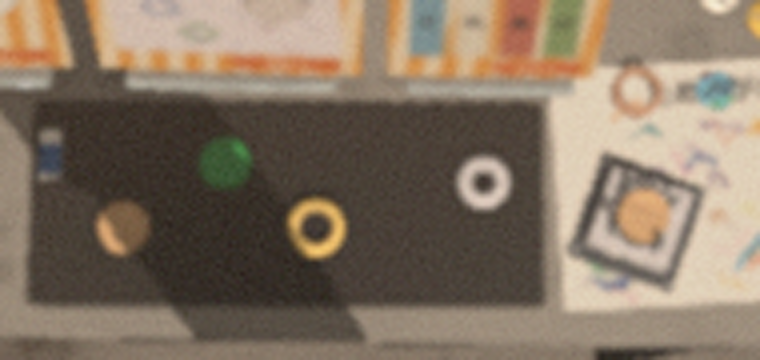

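Crop confirms the choice: the wooden disc at crop (123,228) is the cap and the aluminium ring at (484,182) is the spacer. The nest at (637,220) is yawed by about -17°. Next I'll look from close by with the wrist camera.

Run:
```python
from h import *
for n,p in(('wcap',(0.455,0.272,0.26)),('wsp',(0.49,-0.046,0.26)),('wnest',(0.475,-0.17,0.29))):
    r.reach(p,R(-17)); snap(n if 0 else 'wrist',n)
    print(n,r.read_time(),r.read_ee_pos(),np.load('pics/'+n+'.npz')['T'].round(3).tolist())
ims=[cv2.imread(f'pics/{n}.png') for n in('wsp','wnest')]
cv2.imwrite('pics/two.png',np.vstack([ims[0][:300],ims[1][:300]]) if 0 else cv2.resize(np.vstack(ims),(480,600)))
```

```text
wcap 1.575 [0.4544653  0.27323252 0.25983186] [[0.292, 0.906, 0.307, 0.374], [0.957, -0.277, -0.093, 0.298], [0.001, 0.321, -0.947, 0.404], [0.0, 0.0, 0.0, 1.0]]
wsp 2.8417 [ 0.49027297 -0.04450259  0.25992167] [[0.291, 0.906, 0.308, 0.41], [0.957, -0.276, -0.093, -0.02], [0.001, 0.321, -0.947, 0.404], [0.0, 0.0, 0.0, 1.0]]
wnest 3.4667 [ 0.47529076 -0.16901656  0.28980653] [[0.293, 0.905, 0.308, 0.395], [0.956, -0.278, -0.093, -0.145], [0.001, 0.321, -0.947, 0.434], [0.0, 0.0, 0.0, 1.0]]
```

View pics/wnest.png

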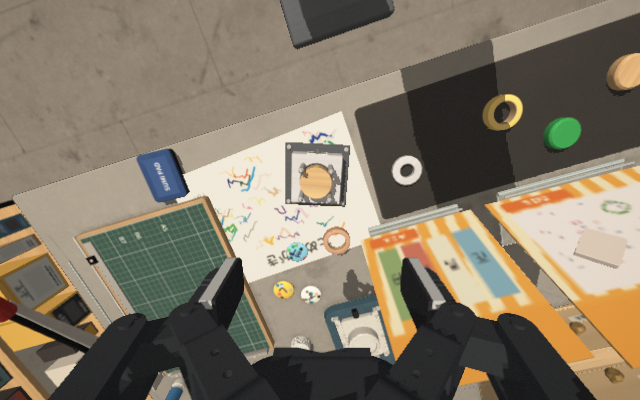

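View pics/wsp.png

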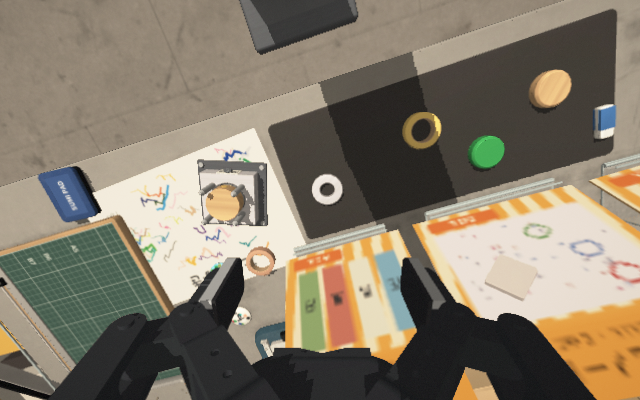

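The wrist views show the nest at (317,175) and the ring at (407,170) in wnest; the ring is at (327,190) in wsp. I'll enlarge the three targets.

Run:
```python
from h import *
a=cv2.imread('pics/wnest.png')[130:220,270:370]; b=cv2.imread('pics/wsp.png')[165:215,297:357]; c=cv2.imread('pics/wcap.png')
p=w2px('wcap',[[.467,.272,.016]])[0]; print(p); x0,y0=int(p[0])-30,int(p[1])-25; print(x0,y0)
c=c[y0:y0+50,x0:x0+60]
f=lambda i,k:cv2.resize(i,None,fx=k,fy=k,interpolation=cv2.INTER_CUBIC)
a=f(a,5);b=f(b,5);c=f(c,5)
out=np.zeros((500,800,3),np.uint8); out[:450,:500]=a; out[:250,500:800]=b; out[250:500,500:800]=c
cv2.imwrite('pics/crop2.png',out)
```

```text
[322.88429937 180.57835561]
292 155
```

View pics/crop2.png

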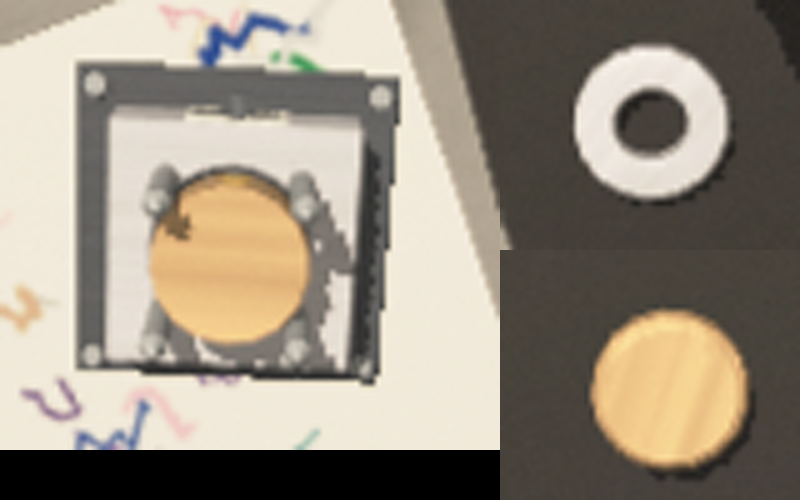

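Run:
```python
from h import *
g=lambda X,o:(np.array(X,float)+.5)/5-.5+np.array(o)
fl=px2w('wnest',g([(78,65),(399,79),(371,381),(78,367)],(270,130)),.006)
tp=px2w('wnest',g([(157,203),(306,208),(152,348),(296,352)],(270,130)),.072)
pk=px2w('wnest',g([(230,262)],(270,130)),.054)
print(fl.round(4),fl.mean(0),'\n',tp.round(4),tp.mean(0),pk)
e=lambda v:np.degrees(np.arctan2(v[1],v[0])).round(1)
print([e(fl[i]-fl[j]) for i,j in((0,1),(3,2),(3,0),(2,1))],[e(tp[i]-tp[j]) for i,j in((0,1),(2,3),(2,0),(3,1))])
print('sp',px2w('wsp',g([(151,123)],(297,165)),.0125),'cap',px2w('wcap',g([(170,139)],(292,155)),.0145))
```

```text
[[ 0.4237 -0.2113  0.006 ]
 [ 0.4564 -0.1188  0.006 ]
 [ 0.5482 -0.1532  0.006 ]
 [ 0.5153 -0.2437  0.006 ]] [ 0.48589852 -0.18173004  0.006     ] 
 [[ 0.4595 -0.1929  0.072 ]
 [ 0.4724 -0.1554  0.072 ]
 [ 0.4976 -0.2071  0.072 ]
 [ 0.5103 -0.1694  0.072 ]] [ 0.48494272 -0.18120893  0.072     ] [[ 0.48484202 -0.18090737  0.054     ]]
[np.float64(-109.5), np.float64(-109.9), np.float64(-19.5), np.float64(-20.6)] [np.float64(-109.0), np.float64(-108.7), np.float64(-20.4), np.float64(-20.3)]
sp [[ 0.51784426 -0.0442507   0.0125    ]] cap [[0.47111249 0.2748873  0.0145    ]]
```

```bash
cat >> h.py <<'E'
Q=R(-19.7); NEST=np.array([.4851,-.1811])
def down(xy,z0,zmin,step=.0015,f=4):
    "step down until touch; returns z"
    r.hold(.2); b=np.array(r.read_force())[2]; z=z0
    while z>zmin:
        z-=step; r.servo_line([*xy,z],max_speed=.03); F=np.array(r.read_force())[2]-b
        if abs(F)>f: break
    print('down',z,'F',F,'ee',np.round(r.read_ee_pos(),4),'t',r.read_time()); return z
E
python3 - <<'E'
from h import *
xy=[.5178,-.0443]
r.gripper_to(.056,30)
r.reach([*xy,.10],Q); r.servo_line([*xy,.012]); r.hold(.1); print(r.read_ee_pos(),r.read_time())
z=down(xy,.012,-.006)
r.servo_line([*xy,z+.004],max_speed=.05)
r.gripper_to(.03,30); print('w',r.read_gripper_width(),r.read_force(),r.read_time())
E
```

```text
[ 0.51849509 -0.04445806  0.01312973] 5.6333
down -0.002999999999999998 F 34.66226149750349 ee [ 0.5179 -0.0443 -0.0018] t 8.3333
w 0.04372526938161755 [-1.95372923 -0.2954909   9.11736691] 8.8333
```

Run:
```python
from h import *
r.servo_line([.5178,-.0443,.10]); r.hold(.1); print(r.read_gripper_width(),r.read_force(),r.read_time())
r.servo_line([*NEST,.14],max_speed=.25); r.hold(.3); print(r.read_ee_pos(),r.read_time())
snap('wrist','g1'); im=cv2.imread('pics/g1.png')
cv2.imwrite('pics/g1c.png',cv2.resize(im[130:380,170:490],None,fx=2.4,fy=2.4,interpolation=cv2.INTER_CUBIC))
```

```text
0.044064987155068444 [-0.22818642  0.98038243 -0.42087064] 9.7417
[ 0.48521077 -0.18037438  0.13977504] 10.775
```

View pics/g1c.png

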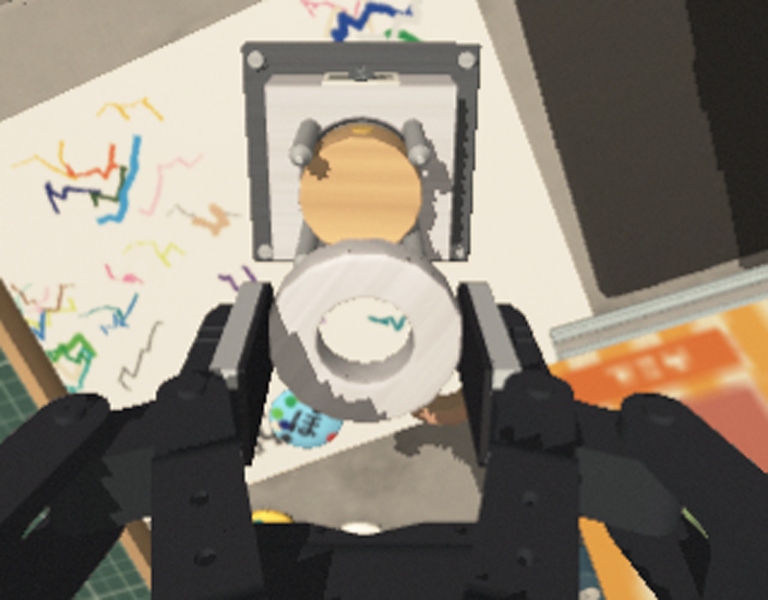

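The ring is held level between the pads. The hole rim is centred at about (365,340) and the puck top at (360,190) in the crop. I'll compute the ring's offset from the nest with this picture.

Run:
```python
from h import *
g=lambda X:(np.array(X,float)+.5)/2.4-.5+np.array([170,130])
ring=px2w('g1',g([(365,340),(366,335),(317,340),(413,340),(271,335),(461,335)]),.1513)
print(ring.round(4),np.linalg.norm(ring[2]-ring[3]),np.linalg.norm(ring[4]-ring[5]))
print('puck',px2w('g1',g([(360,190)]),.054).round(4),'tips',px2w('g1',g([(300,157),(420,156)]),.072).round(4))
# expected tips & ring centre from NEST
u=Q[:,1]; v=Q[:,0]
for z in(.054,): print(w2px('g1',[[*NEST,z]]), g([(360,190)]))
rr=ring[:2].mean(0)-np.array(r.read_ee_pos()); print('ring in tool x,y',rr@Q[:,0],rr@Q[:,1], 'Qx',v.round(3))
print(w2px('g1',[[*(np.array(r.read_ee_pos())[:2]),.1513]]),g((365,338)))
```

```text
[[ 0.4859 -0.18    0.1513]
 [ 0.4848 -0.1794  0.1513]
 [ 0.4822 -0.1905  0.1513]
 [ 0.4897 -0.1696  0.1513]
 [ 0.4774 -0.1999  0.1513]
 [ 0.4921 -0.1588  0.1513]] 0.022134054102710642 0.043680013435172485
puck [[ 0.4837 -0.1811  0.054 ]] tips [[ 0.4599 -0.1937  0.072 ]
 [ 0.473  -0.1558  0.072 ]]
[[320.21951541 210.27185835]] [[319.70833333 208.875     ]]
ring in tool x,y 0.00012250037349535253 0.0008244875729708877 Qx [-0.941  0.337  0.   ]
[[320.50792563 270.52766746]] [321.79166667 270.54166667]
```

Run:
```python
from h import *
xy=[.4848,-.1814]
r.servo_line([*xy,.078],Q); r.hold(.3); print(r.read_ee_pos(),r.read_time(),r.read_force())
z=down(xy,.078,.0495,step=.002,f=2.5)
print(r.read_force(),r.read_moment())
```

```text
[ 0.48511789 -0.18149295  0.0786257 ] 11.6917 [ 0.0671157  -0.41732829  0.51380874]
down 0.05199999999999998 F 3.6920460870941985 ee [ 0.485  -0.1815  0.0521] t 15.1417
[ 0.22668842 -0.23351939  3.89712933] [-0.08243498 -0.0433833  -0.06014355]
```

Run:
```python
from h import *
r.gripper_to(.058,30); p=np.array(r.read_ee_pos())
r.servo_line([.4848,-.1814,.15]); r.hold(.1); print(r.read_time(),r.read_force())
snap('wrist','g2'); im=cv2.imread('pics/g2.png')
cv2.imwrite('pics/g2c.png',cv2.resize(im[130:260,240:400],None,fx=4,fy=4,interpolation=cv2.INTER_CUBIC))
```

```text
16.3333 [ 0.48431192  0.101045   -0.19722191]
```

View pics/g2c.png

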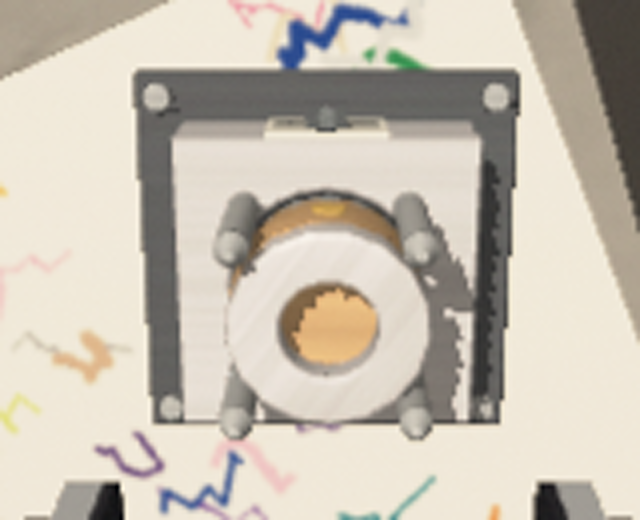

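The ring lies flat between the pins, with the hole centred at about crop (328,327). Next is the cap.

Run:
```python
from h import *
xy=[.4711,.2749]
r.servo_line([*xy,.12],max_speed=.3); r.servo_line([*xy,.012]); r.hold(.2); print(r.read_ee_pos(),r.read_time())
r.servo_line([*xy,.001],max_speed=.05); print('F',r.read_force())
r.gripper_to(.03,30); print('w',r.read_gripper_width(),r.read_force(),r.read_time())
r.servo_line([*xy,.12]); print(r.read_gripper_width())
r.servo_line([.4848,-.1814,.14],max_speed=.25); r.hold(.3); print(r.read_ee_pos(),r.read_time())
snap('wrist','g3'); im=cv2.imread('pics/g3.png')
cv2.imwrite('pics/g3c.png',cv2.resize(im[130:330,200:440],None,fx=3,fy=3,interpolation=cv2.INTER_CUBIC))
print(w2px('g3',[[*np.array(r.read_ee_pos())[:2],np.array(r.read_ee_pos())[2]+.0155]]))
```

```text
[0.47148128 0.27520656 0.01281861] 19.125
F [ 0.86714639 -0.73983492 -0.31095567]
w 0.043898627829025115 [-0.67472221 -1.63555771  3.93448261] 19.7583
0.04405928626803068
[ 0.48484406 -0.18111396  0.13999321] 22.975
[[320.60752658 274.4883945 ]]
```

View pics/g3c.png

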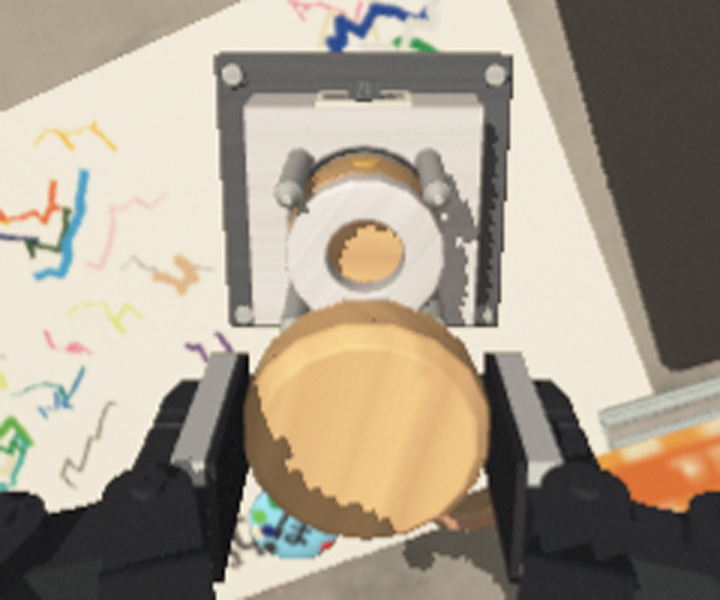

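The cap is held level. Its flat top is centred near crop (366,436) and I expected (362,433), so it is centred to within about 1 mm. Placing it.

Run:
```python
from h import *
xy=[.4848,-.1814]
r.servo_line([*xy,.088],Q); r.hold(.2)
z=down(xy,.088,.0595,step=.002,f=2.5)
print(r.read_force(),r.read_moment())
if z<.066:
    r.gripper_to(.058,30)
    r.servo_line([*xy,.15]); r.hold(.1); print(r.read_time(),r.read_force())
    snap('wrist','g4'); im=cv2.imread('pics/g4.png')
    cv2.imwrite('pics/g4c.png',cv2.resize(im[130:260,240:400],None,fx=4,fy=4,interpolation=cv2.INTER_CUBIC))
```

```text
down 0.06199999999999997 F 3.809891996638487 ee [ 0.485  -0.1815  0.0621] t 27.175
[ 0.8200602  -0.78387457  3.07349257] [-0.07834901 -0.02455395  0.00592851]
28.3 [0.5278384  0.61985525 0.67825756]
```

View pics/g4c.png

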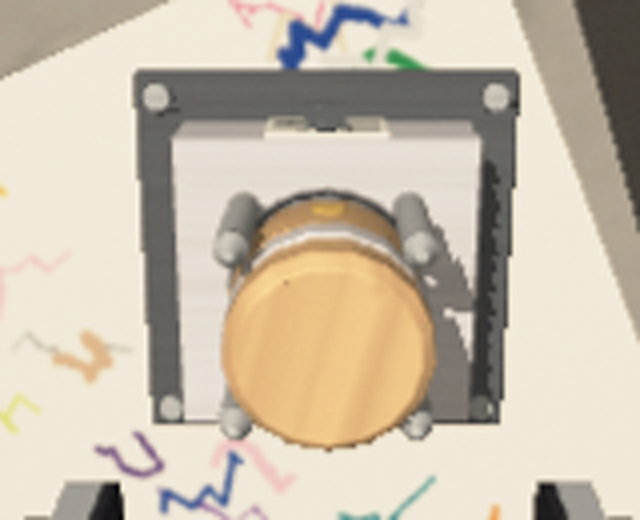

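The cap sits flat between the pins. Now I'll press with shut fingers, in small steps guarded by force.

Run:
```python
from h import *
xy=[.4848,-.1814]
r.gripper_to(0,60); r.servo_line([*xy,.084]); r.hold(.4)
b=np.mean([np.array(r.read_force())[2] for _ in range(5)]); print('tare',b,r.read_ee_pos(),r.read_time())
z=.084
while z>.069:
    z-=.001; r.servo_line([*xy,z],max_speed=.02); r.hold(.15)
    F=np.array(r.read_force())-[0,0,b]; print(round(z,4),np.array(r.read_ee_pos()).round(4)[2],F.round(2),round(r.read_time(),2))
    if F[2]>7.6: break
```

```text
tare -0.1269110579723753 [ 0.48498605 -0.18143559  0.08436231] 29.925
0.083 0.083 [ 0.03 -0.21  0.24] 30.32
0.082 0.082 [-0.11 -0.78 -0.14] 30.73
0.081 0.081 [-1.12  0.34  0.41] 31.12
0.08 0.08 [ 0.63 -0.21  0.47] 31.52
0.079 0.079 [-0.43  0.47  0.44] 31.93
0.078 0.0781 [ 0.12 -0.    2.31] 32.33
0.077 0.0771 [0.09 0.05 3.68] 32.73
0.076 0.076 [ 0.38 -0.23  5.12] 33.12
0.075 0.0751 [0.73 0.62 5.36] 33.52
0.074 0.0741 [ 0.56 -0.33  6.7 ] 33.92
0.073 0.0731 [-0.37  0.76  7.82] 34.33
```

Run:
```python
from h import *
r.servo_line([.4848,-.1814,.0726],max_speed=.02)
fs=[]
for _ in range(10): r.hold(.1); fs.append(r.read_force())
print(np.mean(fs,0)+[0,0,.127],np.std(fs,0),r.read_ee_pos(),r.read_time())
snap('wrist','g5'); im=cv2.imread('pics/g5.png')
cv2.imwrite('pics/g5c.png',cv2.resize(im[100:300,200:440],None,fx=3.3,fy=3,interpolation=cv2.INTER_CUBIC))
```

```text
[-0.27300259  0.18090545  7.71947216] [0.39294256 0.54237917 0.4544194 ] [ 0.4849015  -0.18142269  0.07275915] 35.575
```

View pics/g5c.png

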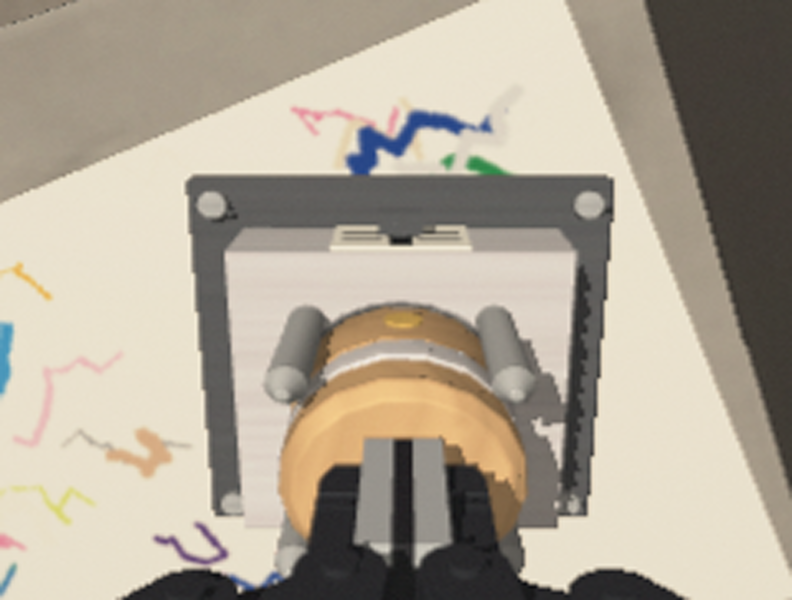

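The pointer at crop (400,239) stands against the scale between its marks, as far as this steep view can tell. Force is 7.7 N, which means 5.2 mm down, and the tip has travelled about 5.3 mm, so the two agree. Handing in.

Run:
```python
from h import *
r.hand_in(); print(r.read_time())
```

```text
the job is handed in; nothing more can be done
the job is handed in; nothing more can be done
```

The spacer ring is on the puck and the wooden cap is on the ring. The arm is holding the cap down with shut fingers at about 7.7 N, so you can put in the side screw. I handed the job in about 36 s into the 64 s allowed, and it reported no verdict.

- **Stack:** After each placing, the wrist picture showed the part flat between the four pins. Each touched down within about 1 mm of the expected height.
- **Press:** The mean force over 1 s was 7.7 N, with about 0.45 N of noise. By the spring data that is about 5.2 mm down, and the fingertip travelled about 5.3 mm after contact. Both are inside the 3–9 mm band and far from the stop.
- **Pointer:** The last wrist picture shows it at the scale, but the view is too steep to read it against the marks. That it stands between them rests on force and travel.
- **Other objects:** I saw no contact with anything else on the table, but took no final overall picture to confirm it.
- **Heavy touch:** One step went harder than planned. While feeling for the mat before gripping the ring, the fingertips touched it with about 35 N, and I backed off straight away.

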